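Draw the oilstone out of the bench rack and lay it on the mat

TASK

Get the bench ready for dressing glass edges: draw the oilstone out through the open front of its slot in the low wooden rack (the roof keeps it from being lifted out) and lay it gently down, flat and lengthwise, in the middle of the black rubber mat. Leave the brush in its slot where it lies.

Things in the scene. Friction and masses are not known exactly. Their poses are not given: they have to be found in the camera images.
- oilstone: Loose oilstone, 0.09 to 0.18 kg: brown wooden base 40 x 112 x 6 mm, on it a grey stone 28 x 100 mm, top at 14 mm. Origin: centre of its underside; y along its length, z up. It lies lengthwise on the bench in one of the rack's three slots (which one varies), its front 48 to 64 mm sticking out; grip that end from above, across the grey stone (28 mm) or the base (40 mm).
- lead_brush: Bystander, loose: brush with a plain wooden back and black bristles underneath, 24 x 130 x 26 mm. Origin: centre of its underside; y along its length. It lies in another slot of the rack and must stay there. (The third slot holds a thin green and brass glass cutter, 14 x 145 mm.)
- rack: Fixed wooden rack, 105 deep, 266 wide, 46 mm high; tape roll and marker on its roof reach 65 mm. Origin: bench height, middle of the front; x points into the rack (the open front looks along -x, roughly to the robot), y along the front. Slots at y = -90, 0, +90 mm, open only in front, 54 wide, 34 high, 93 mm deep, 36 mm walls between; no floor: things in them lie on the bench.
- mat: Black rubber mat, fixed flat on the bench, 170 x 110 x 3 mm. Origin at the centre of its underside, so its upper face is at z = 3 mm; x along its 170 mm length, z up.
There are look-alikes about, which are no part of the job. There is more than one size of the oilstone; the job needs the larger.

How it is judged:
By the outcome, as a careful person would: the job done as asked, in the order asked, and still so for the second after the job is handed in, with the robot touching nothing.
It also fails if it takes over 42 s, if anything falls off the work surface, if the arm or the gripper's body presses on something with over 40 N, if the wrist force passes 120 N, or if a joint passes its speed limit or range.

ROBOT

A 6-joint arm with a two-finger parallel gripper is mounted at the origin on a cart in front of the work surface, level with it; the furniture and walls round the work are solid. World frame = base frame: x ahead of the robot, y to its left, z up, the work surface at z = 0. Lengths are in mm, angles in rad, forces in N, time in s.
With the tool pointing down it reaches from about 350 to 875 mm from the base axis. Payload 4.2 kg.
Tool frame: the origin (TCP) lies on the mounting face of the last link; the fingertips stand 173 mm ahead of it and the grasp point (between the pads) lies 155 mm ahead of it; z points along the fingers, y is the direction in which the jaws open and shut (so a half turn about z gives the same grasp; the last joint's range is limited). The gripper opens to 85 mm and grips with 20 to 120 N. Pads are 22 mm wide; open, the fingers measure 114 mm over their backs; the gripper's body (76 mm by 85 mm) begins 54 mm behind the grasp point. The pads swing forward as they close: fully open they stand 13 mm farther back than shut.
Start: joints at [-0.944, 0.385, 0.008, 0, -1.194, -0.259], TCP at [224.741, -583.173, 404.712] pointing down, gripper open.
Joint ranges: [-3.14, 3.14], [-1.21, 2.06], [-1.07, 1.41], [-3.16, 2.05], [-2.99, -0.16], [-3.1, 3.1]. Speed limits (rad/s): [2.79, 2.79, 3.14, 3.14, 3.14, 3.14].

INTERFACE

Orientations are given as a unit quaternion [x, y, z, w].
In Python, from bench import arm gives the robot as it stands.
- The arm moves only by the shell command python3 -m jog 'ROWS' [OPENING]. ROWS is JSON, a list that holds one entry, the list of rows, each a list of 4 numbers: the shift along the tool's x, y, z in mm, then the turn about the tool's z in degrees. In form: [[[x, y, z, spin], ...]]. A call has exactly 5 rows; each row is the pose to reach, as a shift and turn from the pose measured when the call began, along the tool's axes at that moment; what a row does not reach only later rows make up. A row lasts 1/8 s, in which the tool goes at most 62.5 mm and 10.7 degrees, less where a joint would pass 70% of its speed; a pose out of reach is approached as far as the arm can. A call with a gripper value outside its range is refused whole. OPENING is the finger opening in mm, from 0 to 85.4, set as the call begins (- or left out, the last holds). The fingers move at their own pace and stop on an object; the grip force is fixed at half the most. Time passes only in rows, so rows that repeat a pose let the fingers close, or fill a call up. It gives the time, the measured TCP pose, the force and the opening at its end, in the units of the state.
- arm.read_state(): the state, without advancing time (a new reading comes with each control period).
- arm.get_image(name): name is "side" or "top"; returns (picture, depth): 420x560x3 uint8, blue, green, red; 420x560 float32, mm along the optical axis (not along the pixel's ray), 0 where there is no reading.
- arm.camera_params(name): a dict with "mtx" (3x3 intrinsics, pixels), "k1" (the pictures are not rectified: a ray, as slopes to the right and down, at radius r is drawn at 1 + k1 r^2 times it, then the intrinsics apply), "R" (3x3) and "t" (3): a world point X has camera coordinates R X + t. Camera axes: x right, y down, z forward; pixel columns grow to the right and rows downward; lengths in mm; the calibration is good to about 2 mm. A picture is of the moment at which its call begins. camera_params takes no time and is no camera call.
- arm.job_done(): hands the job in, once; it reports no verdict.
The state is a dict: "clock": time; "joints": joint angles; "joint_vel": joint speeds; "joint_efforts": joint torques, N m; "position": TCP position; "ee_rot": TCP orientation; "contact_force": force on the tool from outside, world axes, zero at the start; "wrist_torque": the same for the moment, N m; "gripper_width": finger opening in mm.
Only numpy, scipy, OpenCV 4.12 (cv2) and the standard library are available. Lean on these libraries where they do the work, as an engineer would, in place of code of your own. Each camera call takes 0.05 s, during which the arm holds its last target.

## Working session

There is one attempt and no reset: what is moved stays moved. The work goes in short steps, Python scripts to look and compute and a shell command to move; the robot and the scene stay as the last step left them, time stands still between calls to the robot, and variables do not carry over. Pictures are saved under pics/ and viewed, and the job is handed in when it is done.

```bash
mkdir -p pics; ls; python3 - <<'E'
from bench import arm
import cv2
for n in("top","side"):
    im,d=arm.get_image(n); cv2.imwrite(f"pics/{n}0.png",im)
    import numpy as np; np.save(f"pics/{n}0.npy",d)
    print(n,arm.camera_params(n))
print(arm.read_state())
E
```

```text
pics
top {'mtx': array([[414.03958552,   0.        , 280.83761648],
       [  0.        , 414.03958552, 198.61662185],
       [  0.        ,   0.        ,   1.        ]]), 'k1': -0.10672582933629846, 'R': array([[-0.02136176, -0.99953109,  0.02193793],
       [-0.99766389,  0.01988744, -0.06535477],
       [ 0.06488783, -0.02328278, -0.99762091]]), 't': array([176.8689625 , 554.98324616, 848.99019716])}
side {'mtx': array([[431.81955324,   0.        , 281.58669138],
       [  0.        , 431.81955324, 209.14187876],
       [  0.        ,   0.        ,   1.        ]]), 'k1': -0.13971308445491434, 'R': array([[-0.78450725, -0.61965935,  0.02388862],
       [-0.35948374,  0.42305241, -0.83174401],
       [ 0.50529181, -0.66109678, -0.55464514]]), 't': array([558.23388962, 170.11379651, 818.02194589])}
{'clock': 0.1, 'joints': array([-9.44406464e-01,  3.85494826e-01,  6.74918225e-03, -4.04739529e-04,
       -1.19399230e+00, -2.58568097e-01]), 'joint_vel': array([ 0.00090089, -0.00117371,  0.00145232,  0.00113425,  0.00155522,
        0.00105881]), 'joint_efforts': array([-4.04960274e-04, -3.93319273e+01,  1.88928813e+01,  4.19798166e+00,
       -2.58258900e-03,  5.76620351e-06]), 'position': array([ 224.68682842, -583.02482053,  403.72075488]), 'ee_rot': array([-1.82802416e-01,  9.83149174e-01,  9.57852617e-04, -2.45696386e-04]), 'contact_force': array([-0.2574912 , -0.62301955,  0.0201412 ]), 'wrist_torque': array([ 0.00073978, -0.01703313,  0.0024807 ]), 'gripper_width': 85.65798791496123}
```

View pics/top0.png

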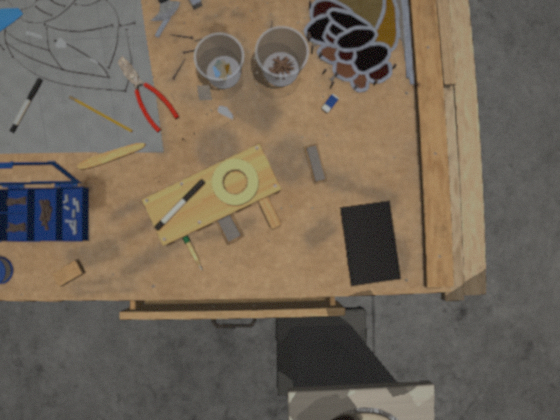

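View pics/side0.png

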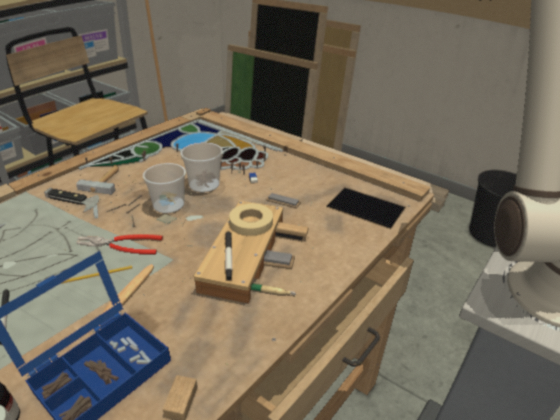

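The top view shows the rack at about (212,195). The oilstone sticks out of the middle slot at (230,228), with the brush to its right at (268,212) and the cutter to its left at (192,250). The mat is at (370,243), and a smaller stone lies loose at (316,163). Next I measure these.

```bash
cat > h.py <<'E'
import numpy as np,cv2
from bench import arm
def cam(n):
    p=arm.camera_params(n); return p['mtx'],np.array([p['k1'],0,0,0,0.]),p['R'],p['t']
def ray(n,uv):
    K,D,R,t=cam(n); q=cv2.undistortPoints(np.array(uv,float).reshape(-1,1,2),K,D)[:,0]
    return np.c_[q,np.ones(len(q))]
def atz(n,uv,z):
    K,D,R,t=cam(n); r=ray(n,uv)@R; c=-R.T@t
    return c+r*((z-c[2])/r[:,2])[:,None]
def proj(n,P):
    K,D,R,t=cam(n); return cv2.projectPoints(np.array(P,float),cv2.Rodrigues(R)[0],t,K,D)[0][:,0]
def cloud(n,d):
    h,w=d.shape; v,u=np.mgrid[:h,:w]
    K,D,R,t=cam(n); r=ray(n,np.c_[u.ravel(),v.ravel()])
    return ((r*d.reshape(-1,1)-t)@R).reshape(h,w,3)
E
python3 - <<'E'
from h import *
im=cv2.imread('pics/top0.png'); d=np.load('pics/top0.npy'); C=cloud('top',d)
for u,v in [(230,228),(232,236),(265,211),(316,163),(370,243),(215,215),(250,260),(300,200),(193,250)]: print(u,v,C[v,u].round(1))
c=cv2.resize(im[140:280,130:290],None,fx=5,fy=5*0.85 and 5,interpolation=cv2.INTER_CUBIC)[:600]; cv2.imwrite('pics/c1.png',c)
c=cv2.resize(im[190:300,330:410],None,fx=5,fy=5,interpolation=cv2.INTER_CUBIC); cv2.imwrite('pics/c2.png',c)
s=cv2.imread('pics/side0.png'); cv2.imwrite('pics/c3.png',cv2.resize(s[170:310,180:330],None,fx=4,fy=4,interpolation=cv2.INTER_CUBIC))
E
```

```text
230 228 [499.4 272.5  14.8]
232 236 [482.7 268.5  15.9]
265 211 [533.  198.8  26.1]
316 163 [633.2  88.9  10.3]
370 243 [460.8 -23.    2.2]
215 215 [526.2 299.2  45.9]
250 260 [431.1 232.8   1.1]
300 200 [556.  124.   -2.8]
193 250 [454.8 351.5   9. ]
```

View pics/c1.png

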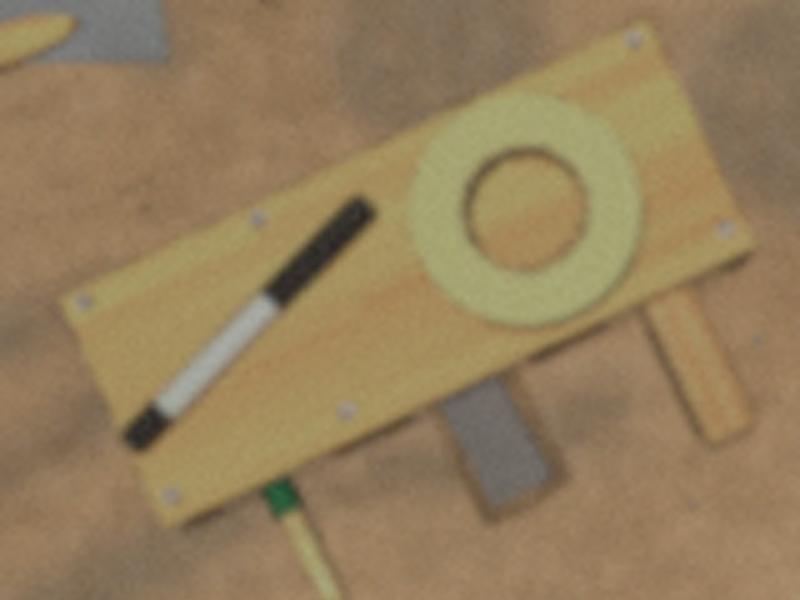

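View pics/c2.png

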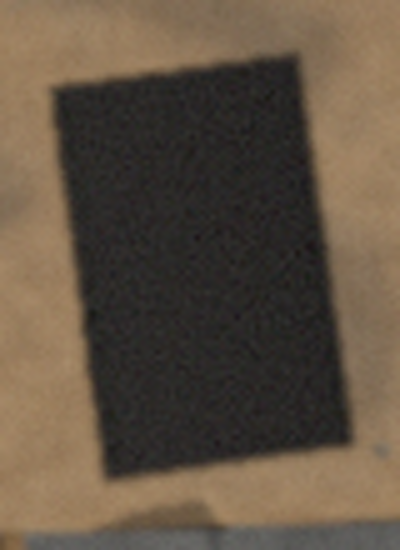

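View pics/c3.png

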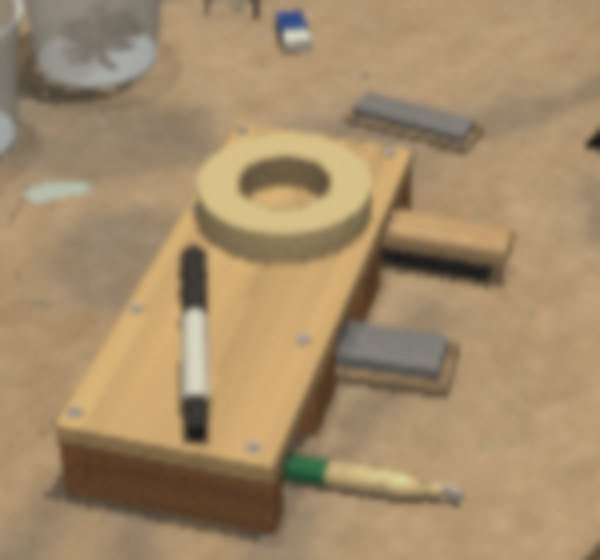

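The crops show four things:
- The oilstone's base front corners are at about (492,522) and (566,478), and the grey stone's front edge runs from (497,512) to (553,470).
- The roof corners are (62,298), (650,22), (757,243) and (170,525).
- The brush's front end is at (705,445) to (752,428).
- The mat corners are (53,88), (298,55), (352,440) and (106,478).

```bash
python3 - <<'E'
from h import *
px=lambda L,o:(np.array(L,float)+.5)/5-.5+o
def show(n,L,o,z):
    P=atz('top',px(L,o),z); print(n,P.round(1).tolist()); return P
r=show('roof FL FR BR BL',[(170,525),(757,243),(650,22),(62,298)],(130,140),46)
L=lambda a,b:np.linalg.norm(a-b)
ang=lambda v:np.degrees(np.arctan2(v[1],v[0]))
print(L(r[0],r[1]),L(r[1],r[2]),'front dir',ang(r[0]-r[1]),ang(r[3]-r[2]),'in',ang(r[2]-r[1]),ang(r[3]-r[0]))
b=show('base f L,R',[(492,522),(566,478)],(130,140),6); print(L(b[0],b[1]),ang(b[0]-b[1]))
g=show('grey fL,fR,rL,rR',[(497,512),(553,470),(442,405),(500,378)],(130,140),14); print(L(g[0],g[1]),ang(g[2]-g[0]),ang(g[3]-g[1]),ang(g[0]-g[1]))
k=show('brush',[(705,445),(752,428)],(130,140),26)
m=show('mat',[(53,88),(298,55),(352,440),(106,478)],(330,190),3)
print('mat c',m.mean(0),[L(m[i],m[(i+1)%4]) for i in range(4)],'ang',ang(m[0]-m[3]),ang(m[1]-m[2]))
s=arm.read_state(); 
from scipy.spatial.transform import Rotation as Ro
print(Ro.from_quat(s['ee_rot']).as_matrix().round(3))
# depth check of stone
d=np.load('pics/top0.npy');C=cloud('top',d)
print(C[222:236:3,224:238:3,2].round(0))
E
```

```text
roof FL FR BR BL [[468.6, 403.8, 46.0], [577.7, 165.3, 46.0], [668.9, 207.0, 46.0], [561.0, 447.6, 46.0]]
262.2314631414096 100.31777784523263 front dir 114.56621323474153 114.15539441267902 in 24.539736909821865 25.36924040937663
base f L,R [[465.9, 278.1, 6.0], [483.7, 246.7, 6.0]]
36.11076151645613 119.58474965142453
grey fL,fR,rL,rR [[470.4, 275.1, 14.0], [487.3, 251.5, 14.0], [515.3, 297.4, 14.0], [526.1, 273.0, 14.0]]
29.08539664265032 26.376789134063493 29.029245865534165 125.73781233704136
brush [[496.5, 188.0, 26.0], [503.1, 168.5, 26.0]]
mat [[538.5, 39.0, 3.0], [550.5, -67.8, 3.0], [385.2, -85.9, 3.0], [372.8, 20.9, 3.0]]
mat c [461.7509235  -23.45454696   3.        ] [np.float64(107.41499689675211), np.float64(166.21751476801631), np.float64(107.50153761821663), np.float64(166.7579121906761)] ang 6.240697256684189 6.269623562294893
[[-0.933 -0.359 -0.001]
 [-0.359  0.933  0.002]
 [ 0.     0.002 -1.   ]]
[[13. 13. 15.  6.  5.]
 [13. 13. 14. 13.  4.]
 [16. 13. 15. 14. 12.]
 [12. 15. 13. 14. 14.]
 [13. 15. 13. 14. 14.]]
```

The sizes and heights match the larger stone. I'll refine its pose with a model overlay in both cameras.

```bash
cat >> h.py <<'E'
def stone(cx,cy,yaw,z0=0):
    a=np.radians(yaw); u=np.array([np.cos(a),np.sin(a),0]); v=np.array([-np.sin(a),np.cos(a),0])
    box=lambda w,l,z:np.array([np.array([cx,cy,z0+z])+i*l/2*u+j*w/2*v for i,j in((-1,-1),(-1,1),(1,1),(1,-1))])
    return box(40,112,6),box(28,100,14)
def overlay(n,im,pose,roi,f,out,z0=0):
    x0,y0,x1,y1=roi; c=cv2.resize(im[y0:y1,x0:x1],None,fx=f,fy=f,interpolation=cv2.INTER_CUBIC)
    for b,col in zip(stone(*pose,z0),((0,255,0),(0,0,255))):
        p=((proj(n,b)-[x0,y0]+.5)*f-.5).round().astype(int); cv2.polylines(c,[p],True,col,1)
    cv2.imwrite(out,c); return c
E
python3 - <<'E'
from h import *
t=cv2.imread('pics/top0.png'); s=cv2.imread('pics/side0.png')
rows=[]
for yaw in(26,29):
    a=np.radians(yaw); f=np.array([475,262.4]); c=f+56*np.array([np.cos(a),np.sin(a)]); print(yaw,c)
    A=overlay('top',t,(*c,yaw),(205,205,255,255),8,'pics/x.png'); B=overlay('side',s,(*c,yaw),(250,235,300,285),6,'pics/x.png')
    A=A[:300]; rows.append(np.hstack([A[:300,:400],B[:300]]))
cv2.imwrite('pics/ov1.png',np.vstack(rows))
E
```

```text
26 [525.33246659 286.94878422]
29 [523.9787036  289.54933873]
```

View pics/ov1.png

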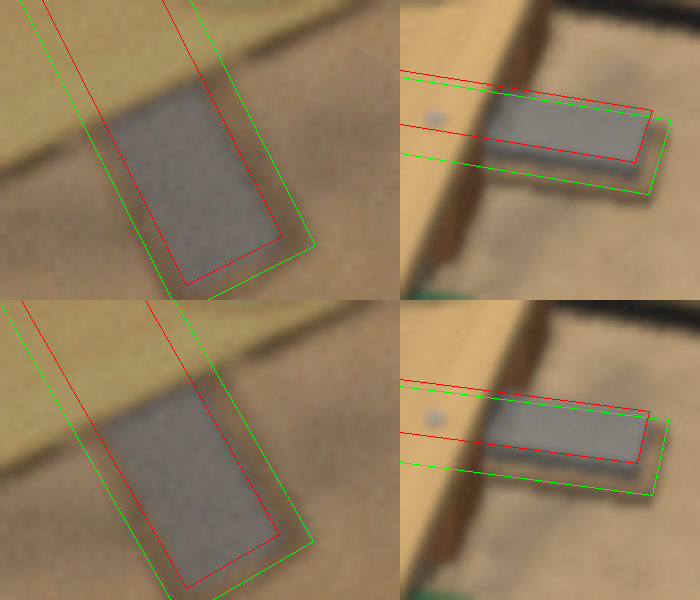

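```bash
cat >> h.py <<'E'
from scipy.spatial.transform import Rotation as Ro
def delta(x,y,z,jawyaw):
    s=arm.read_state(); R=Ro.from_quat(s['ee_rot']).as_matrix(); p=R.T@(np.array([x,y,z])-s['position'])
    y0=np.degrees(np.arctan2(R[1,1],R[0,1])); sp=(-(jawyaw-y0)+90)%180-90
    print('t',round(s['clock'],2),'pos',s['position'].round(1),'jaw',round(y0,1),'w',round(s['gripper_width'],1),'F',s['contact_force'].round(1),'tilt',R[:,2].round(3),'\n DELTA',p.round(1),'spin',round(sp,1))
E
python3 -c "
from h import *
delta(494.7,272.5,260,117)"
```

```text
t 0.1 pos [ 224.7 -583.   403.7] jaw 111.1 w 85.7 F [-0.3 -0.6  0. ] tilt [-0.001  0.002 -1.   ] 
 DELTA [-559.5  701.   145. ] spin -5.9
```

```bash
python3 -m jog '[[[-36,46,0,0],[-72,92,0,-1],[-108,138,0,-2],[-144,184,0,-3],[-180,230,0,-3]]]' 60
python3 -m jog '[[[-38,47,0,0],[-76,94,0,-1],[-114,141,0,-2],[-152,188,0,-3],[-190,235,0,-3]]]' 
python3 -c "
from h import *
delta(494.7,272.5,260,117)"
```

```text
clock: 0.72
position: [310.1, -301.9, 403.9]
ee_rot: [-0.208, 0.978, 0.001, -0.0]
contact_force: [1.2, -0.4, 0.3]
gripper_width: 60.0
clock: 1.35
position: [387.5, -8.0, 404.6]
ee_rot: [-0.234, 0.972, 0.001, 0.0]
contact_force: [1.7, -0.9, 1.0]
gripper_width: 60.1
t 1.35 pos [387.5  -8.  404.6] jaw 117.1 w 60.1 F [ 1.7 -0.9  1. ] tilt [-0.     0.002 -1.   ] 
 DELTA [-223.   200.7  145.2] spin 0.1
```

```bash
python3 -m jog '[[[-45,40,20,0],[-90,80,40,0],[-134,120,60,0],[-178,160,90,0],[-223,200,110,0]]]'
python3 -m jog '[[[0,0,10,0],[0,0,20,0],[0,0,20,0],[0,0,20,0],[0,0,20,0]]]' 
python3 - <<'E'
from h import *
delta(494.7,272.5,200,117)
t,_=arm.get_image('top'); s,_=arm.get_image('side')
cv2.imwrite('pics/ap.png',np.hstack([cv2.resize(t[150:290,160:330],None,fx=2.3,fy=2.3),cv2.resize(s[100:300,180:370],None,fx=1.61,fy=1.61)]))
E
```

```text
clock: 1.98
position: [492.2, 265.8, 296.4]
ee_rot: [-0.234, 0.972, 0.001, -0.001]
contact_force: [1.3, -0.2, 0.4]
gripper_width: 59.9
clock: 2.6
position: [492.2, 265.3, 277.5]
ee_rot: [-0.234, 0.972, 0.001, 0.0]
contact_force: [-0.2, 0.2, 0.5]
gripper_width: 59.7
t 2.6 pos [492.2 265.3 277.5] jaw 117.0 w 59.7 F [-0.2  0.2  0.5] tilt [-0.     0.002 -1.   ] 
 DELTA [-5.5  5.1 77.5] spin 0.0
```

View pics/ap.png

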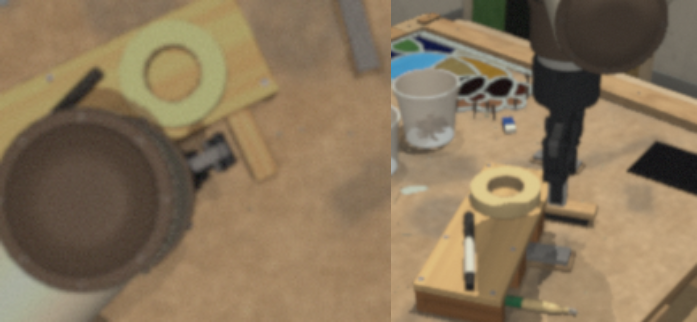

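```bash
python3 -m jog '[[[-2,2,20,0],[-4,4,40,0],[-5.5,5,60,0],[-5.5,5,75,0],[-5.5,5,77,0]]]'
python3 - <<'E'
from h import *
delta(494.7,272.5,177,117)
s,_=arm.get_image('side')
cv2.imwrite('pics/ap2.png',cv2.resize(s[170:310,200:340],None,fx=4,fy=4))
E
```

```text
clock: 3.32
position: [494.5, 272.3, 199.4]
ee_rot: [-0.234, 0.972, 0.001, -0.001]
contact_force: [0.6, -0.1, 1.0]
gripper_width: 60.2
t 3.33 pos [494.5 272.3 199.4] jaw 117.0 w 60.2 F [ 0.6 -0.1  1. ] tilt [-0.002  0.001 -1.   ] 
 DELTA [-0.3  0.  22.4] spin 0.0
```

View pics/ap2.png

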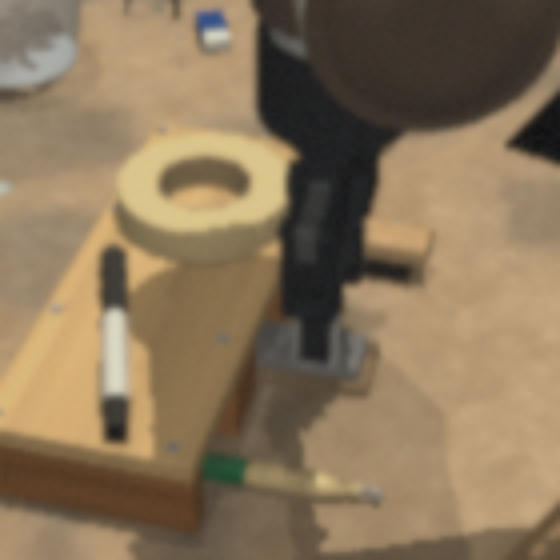

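The fingers straddle the stone's protruding end and are clear of the rack. I'll descend and close.

```bash
python3 -m jog '[[[0,0,8,0],[0,0,15,0],[0,0,20,0],[0,0,22,0],[0,0,22,0]]]'
python3 -m jog '[[[0,0,0,0],[0,0,0,0],[0,0,0,0],[0,0,0,0],[0,0,0,0]]]' 20
python3 - <<'E'
from h import *
delta(494.7,272.5,177,117)
s,_=arm.get_image('side')
cv2.imwrite('pics/gr.png',cv2.resize(s[170:310,200:340],None,fx=4,fy=4))
E
```

```text
clock: 4.0
position: [494.7, 272.6, 177.7]
ee_rot: [-0.234, 0.972, 0.001, -0.001]
contact_force: [0.3, -0.8, -0.2]
gripper_width: 59.8
clock: 4.62
position: [495.2, 273.0, 179.5]
ee_rot: [-0.234, 0.972, 0.001, 0.001]
contact_force: [-2.3, -0.0, 7.7]
gripper_width: 26.1
t 4.62 pos [495.2 273.  179.5] jaw 117.1 w 26.1 F [-2.3 -0.   7.7] tilt [ 0.001  0.002 -1.   ] 
 DELTA [ 0.6 -0.2  2.5] spin 0.1
```

View pics/gr.png

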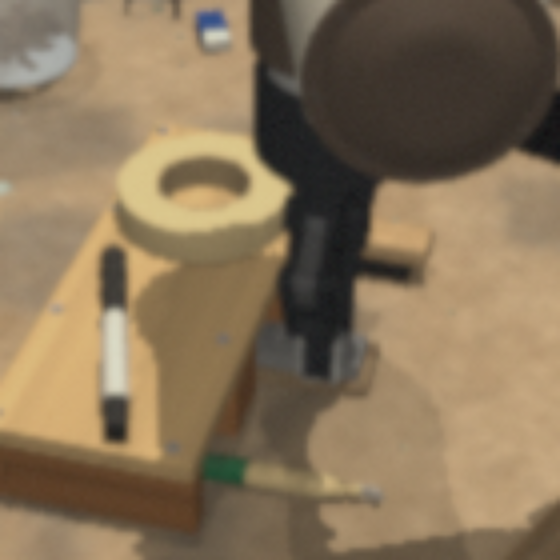

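```bash
python3 -m jog '[[[0,0,-1,0],[0,0,-2,0],[0,0,-3,0],[0,0,-3,0],[0,0,-3,0]]]'
python3 - <<'E'
from h import *
delta(494.7,272.5,177,117)
s,_=arm.get_image('side')
cv2.imwrite('pics/gr2.png',cv2.resize(s[220:300,240:320],None,fx=7,fy=7,interpolation=cv2.INTER_CUBIC))
E
```

```text
clock: 5.3
position: [495.1, 272.9, 182.3]
ee_rot: [-0.234, 0.972, 0.001, 0.0]
contact_force: [-0.6, -0.2, -0.6]
gripper_width: 25.7
t 5.3 pos [495.1 272.9 182.3] jaw 117.1 w 25.7 F [-0.6 -0.2 -0.6] tilt [ 0.     0.002 -1.   ] 
 DELTA [ 0.5 -0.2  5.3] spin 0.1
```

View pics/gr2.png

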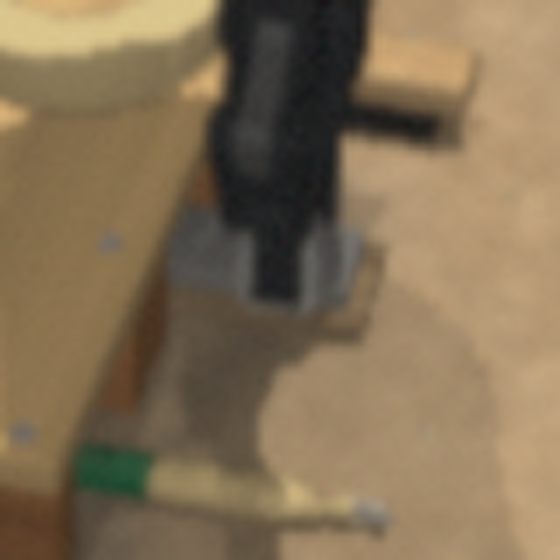

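```bash
python3 -m jog '[[[8,0,0,0],[18,0,0,0],[30,0,0,0],[36,0,0,0],[36,0,0,0]]]'
python3 - <<'E'
from h import *
delta(494.7,272.5,177,117)
s,_=arm.get_image('side')
cv2.imwrite('pics/gr3.png',cv2.resize(s[200:320,220:340],None,fx=5,fy=5,interpolation=cv2.INTER_CUBIC))
E
```

```text
clock: 5.98
position: [462.6, 256.3, 182.5]
ee_rot: [-0.235, 0.972, 0.001, 0.0]
contact_force: [-0.4, 0.1, -0.8]
gripper_width: 26.3
t 5.97 pos [462.6 256.3 182.5] jaw 117.1 w 26.3 F [-0.4  0.1 -0.8] tilt [ 0.     0.002 -1.   ] 
 DELTA [-35.9  -0.2   5.5] spin 0.1
```

View pics/gr3.png

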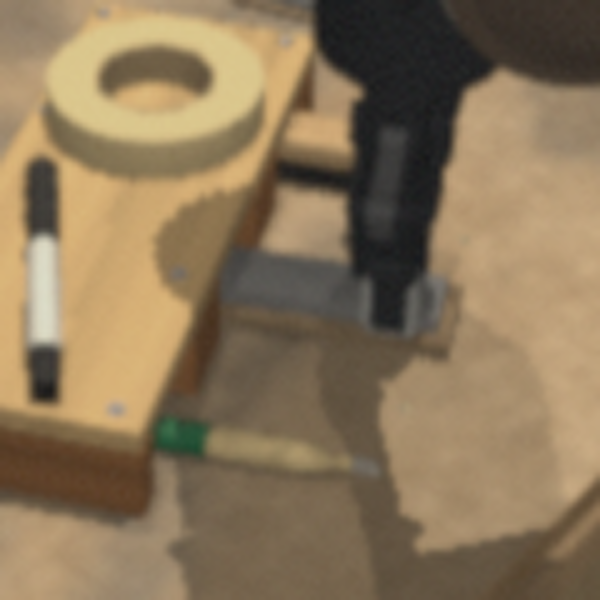

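The stone is following the gripper, so I'll draw it fully clear and lift.

```bash
python3 -m jog '[[[10,0,0,0],[22,0,0,0],[35,0,0,0],[45,0,0,0],[50,0,0,0]]]'
python3 -m jog '[[[0,0,-10,0],[0,0,-25,0],[0,0,-45,0],[0,0,-60,0],[0,0,-60,0]]]'
python3 - <<'E'
from h import *
delta(426,-27.4,245,96.3)
s,_=arm.get_image('side')
cv2.imwrite('pics/gr4.png',cv2.resize(s[120:340,200:420],None,fx=2.7,fy=2.7,interpolation=cv2.INTER_CUBIC))
E
```

```text
clock: 6.65
position: [417.9, 233.4, 182.5]
ee_rot: [-0.235, 0.972, 0.001, 0.001]
contact_force: [-0.1, -0.0, -1.8]
gripper_width: 26.1
clock: 7.28
position: [418.4, 233.8, 244.2]
ee_rot: [-0.235, 0.972, 0.002, 0.003]
contact_force: [0.6, -0.3, -1.7]
gripper_width: 26.0
t 7.28 pos [418.4 233.8 244.2] jaw 117.2 w 26.0 F [ 0.6 -0.3 -1.7] tilt [ 0.004  0.006 -1.   ] 
 DELTA [ 112.5 -235.9   -2.2] spin 20.9
```

View pics/gr4.png

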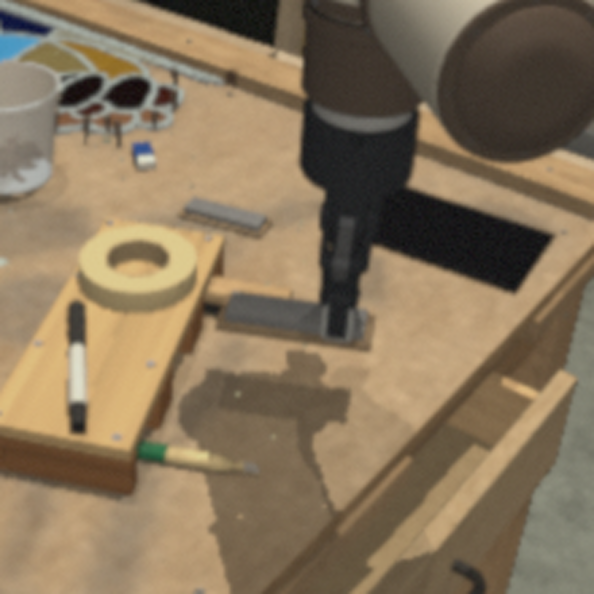

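The stone is held level, with 1.7 N of load, and is clear of the rack. I'll carry it to the mat.

```bash
python3 -m jog '[[[15,-32,0,3],[37,-78,0,7],[60,-126,0,12],[82,-172,0,16],[90,-190,0,18]]]'
python3 -c "
from h import *
delta(426,-27.4,215,96.3)"
```

```text
clock: 7.95
position: [423.8, 21.0, 241.6]
ee_rot: [-0.078, 0.997, 0.002, 0.0]
contact_force: [-0.2, -0.5, -2.3]
gripper_width: 25.5
t 7.95 pos [423.8  21.  241.6] jaw 98.9 w 25.5 F [-0.2 -0.5 -2.3] tilt [-0.     0.003 -1.   ] 
 DELTA [  5.4 -48.2  26.5] spin 2.6
```

```bash
python3 -m jog '[[[1,-14,6,1],[3,-32,12,2],[5,-44,20,2.6],[5,-48,26,2.6],[5,-48,26,2.6]]]'
python3 - <<'E'
from h import *
delta(426,-27.4,190,96.3)
t,_=arm.get_image('top'); s,d=arm.get_image('side'); cv2.imwrite('pics/s5.png',s);cv2.imwrite('pics/t5.png',t)
cv2.imwrite('pics/gr5.png',np.hstack([cv2.resize(t[180:300,320:440],None,fx=3.3,fy=3.3),cv2.resize(s[120:240,300:420],None,fx=3.3,fy=3.3)]))
E
```

```text
clock: 8.57
position: [426.3, -27.2, 214.9]
ee_rot: [-0.055, 0.998, 0.001, -0.001]
contact_force: [-0.8, 0.2, -1.5]
gripper_width: 25.8
t 8.57 pos [426.3 -27.2 214.9] jaw 96.3 w 25.8 F [-0.8  0.2 -1.5] tilt [-0.002  0.003 -1.   ] 
 DELTA [ 0.3 -0.3 24.9] spin -0.0
```

View pics/gr5.png

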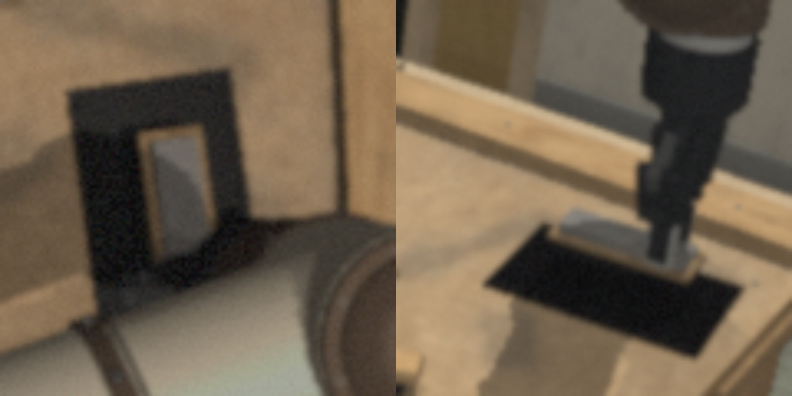

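The stone hangs over the mat, with its far edge visible at (137,135) to (205,123) in the left crop. I'll check the centring before lowering.

```bash
python3 - <<'E'
from h import *
t=cv2.imread('pics/t5.png')
p=(np.array([(137,135),(205,123)])+.5)/3.3-.5+[320,180]
P=atz('top',p,41.5); print(P.round(1),np.linalg.norm(P[0]-P[1])); m=P.mean(0); a=np.radians(6.25)
c=m[:2]-56*np.array([np.cos(a),np.sin(a)]); print('centre',c)
A=overlay('top',t,(461.8,-23.5,6.25),(340,190,400,250),9,'pics/ov5.png',35.5)
E
```

```text
[[508.8   3.1  41.5]
 [515.2 -39.9  41.5]] 43.470865279879206
centre [456.32459031 -24.46774638]
```

View pics/ov5.png

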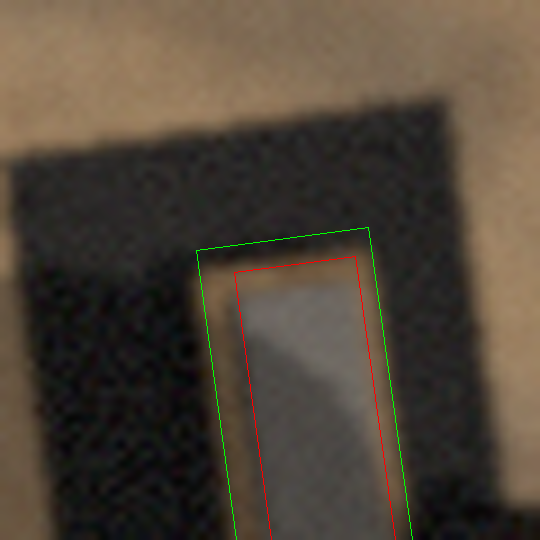

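It needs about 3.5 mm more forward. I'll correct that while lowering.

```bash
python3 -m jog '[[[-1,0,7,0],[-2,0,14,0],[-3.5,0,20,0],[-3.5,0,26,0],[-3.5,0,28,0]]]'
python3 -m jog '[[[-0,0,0.5,0],[0,0,1,0],[0,0,1.5,0],[0,0,2,0],[0,0,2,0]]]'
python3 - <<'E'
from h import *
delta(429.5,-27,182.5,96.3)
s,d=arm.get_image('side'); 
cv2.imwrite('pics/gr6.png',cv2.resize(s[150:250,310,None] if 0 else s[150:250,310:420],None,fx=6,fy=6,interpolation=cv2.INTER_CUBIC))
E
```

```text
clock: 9.3
position: [429.9, -26.3, 186.9]
ee_rot: [-0.055, 0.998, 0.001, -0.0]
contact_force: [0.2, 0.4, -2.4]
gripper_width: 26.1
clock: 9.93
position: [429.9, -26.3, 184.9]
ee_rot: [-0.055, 0.998, 0.001, -0.0]
contact_force: [-0.2, -0.7, -1.4]
gripper_width: 25.8
t 9.93 pos [429.9 -26.3 184.9] jaw 96.3 w 25.8 F [-0.2 -0.7 -1.4] tilt [-0.001  0.003 -1.   ] 
 DELTA [ 0.4 -0.6  2.4] spin 0.0
```

View pics/gr6.png

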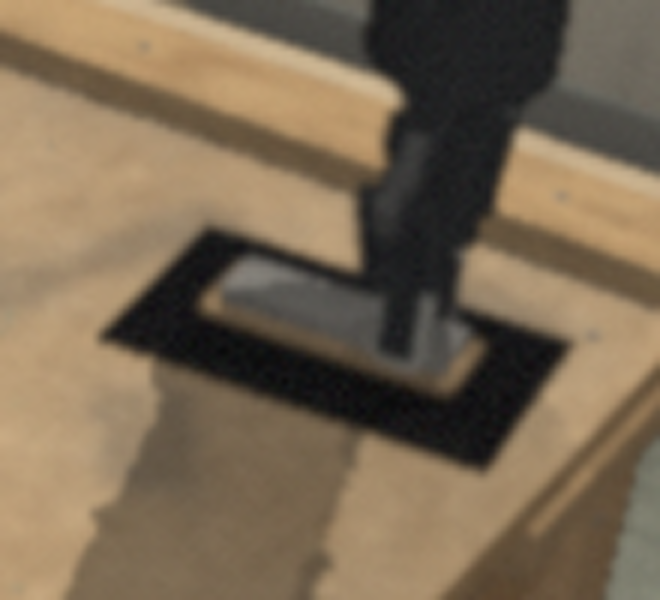

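```bash
python3 -m jog '[[[0,-0.5,0.5,0],[0,-0.5,1,0],[0,-0.5,1.5,0],[0,-0.5,1.5,0],[0,-0.5,1.5,0]]]'
python3 -m jog '[[[0,0,0.5,0],[0,0,1,0],[0,0,1,0],[0,0,1,0],[0,0,1,0]]]'
```

```text
clock: 10.6
position: [429.9, -26.8, 183.5]
ee_rot: [-0.055, 0.998, 0.001, -0.0]
contact_force: [0.8, -0.5, -1.1]
gripper_width: 26.1
clock: 11.22
position: [429.9, -26.8, 182.5]
ee_rot: [-0.055, 0.998, 0.001, -0.0]
contact_force: [-0.9, -0.0, 0.4]
gripper_width: 26.2
```

```bash
python3 -m jog '[[[0,0,0.3,0],[0,0,0.6,0],[0,0,0.6,0],[0,0,0.6,0],[0,0,0.6,0]]]'
```

```text
clock: 11.85
position: [429.9, -26.8, 182.5]
ee_rot: [-0.055, 0.998, 0.001, -0.0]
contact_force: [-2.2, 0.8, 7.9]
gripper_width: 25.9
```

The stone is in contact with the mat (+8 N). I'll release and retreat upward.

```bash
python3 -m jog '[[[0,0,0,0],[0,0,0,0],[0,0,0,0],[0,0,0,0],[0,0,0,0]]]' 48
python3 -m jog '[[[0,0,-4,0],[0,0,-14,0],[0,0,-40,0],[0,0,-80,0],[0,0,-120,0]]]'
python3 -m jog '[[[0,40,-20,0],[0,90,-40,0],[0,140,-60,0],[0,190,-60,0],[0,200,-60,0]]]'
python3 - <<'E'
from h import *
delta(429.5,-27,182.5,96.3)
t,_=arm.get_image('top'); s,d=arm.get_image('side'); cv2.imwrite('pics/t7.png',t);cv2.imwrite('pics/s7.png',s)
A=overlay('top',t,(461.8,-23.5,6.25),(330,190,410,290),6,'pics/ov7.png',3)
B=cv2.resize(s[150:250,310:410],None,fx=3,fy=3)
cv2.imwrite('pics/ov7.png',np.hstack([A[:600],np.vstack([B,np.zeros((300,300,3),np.uint8)])]))
E
```

```text
clock: 12.48
position: [429.9, -26.8, 182.4]
ee_rot: [-0.055, 0.998, 0.001, -0.0]
contact_force: [-0.3, 0.0, 0.1]
gripper_width: 48.0
clock: 13.1
position: [429.7, -27.2, 304.3]
ee_rot: [-0.055, 0.998, 0.001, -0.0]
contact_force: [1.3, 0.1, 0.1]
gripper_width: 48.3
clock: 13.72
position: [407.1, 173.4, 366.0]
ee_rot: [-0.057, 0.998, 0.002, 0.001]
contact_force: [0.1, -0.2, -0.1]
gripper_width: 48.3
t 13.72 pos [407.1 173.4 366. ] jaw 96.6 w 48.3 F [ 0.1 -0.2 -0.1] tilt [ 0.001  0.004 -1.   ] 
 DELTA [   0.9 -202.5  182.6] spin 0.3
```

View pics/ov7.png

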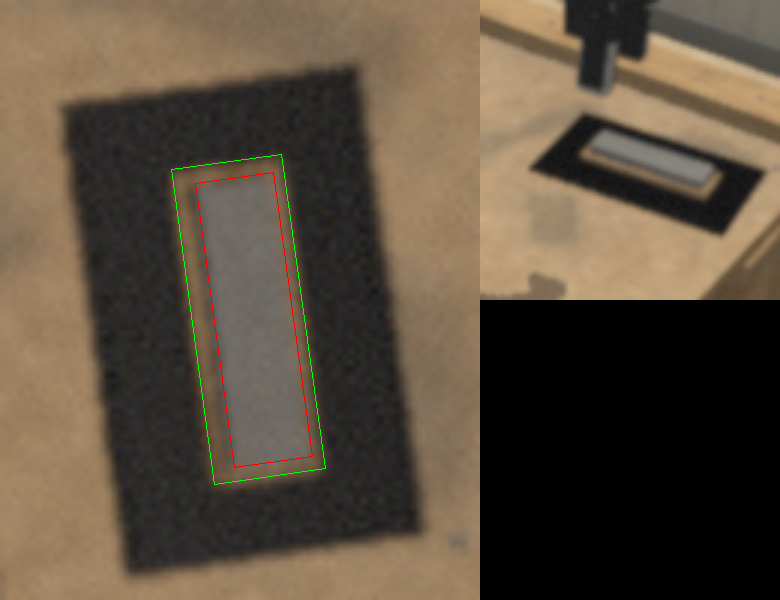

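View pics/t7.png

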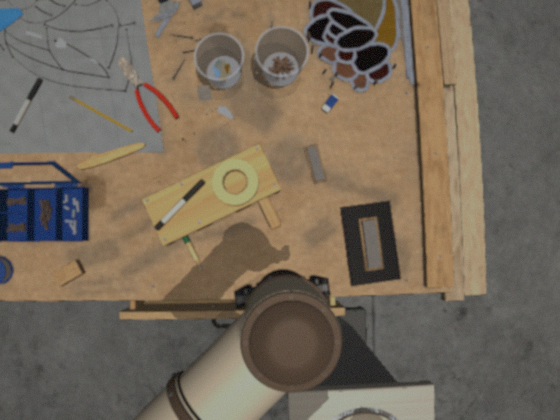

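The stone lies centred and aligned within about 1 mm of the model overlay. In the full top view the brush is still at (268,212), where it started. I'll hand in now.

```bash
python3 -m jog '[[[0,0,0,0],[0,0,0,0],[0,0,0,0],[0,0,0,0],[0,0,0,0]]]'; python3 -c "
from bench import arm
print(arm.job_done())"
```

```text
clock: 14.45
position: [407.3, 171.8, 365.2]
ee_rot: [-0.056, 0.998, 0.002, -0.0]
contact_force: [-0.7, -0.2, 0.5]
gripper_width: 47.7
the job is handed in; nothing more can be done
None
```

The oilstone now lies flat and lengthwise in the middle of the black mat, and the job was handed in at about 14.5 s of the 42 s allowed. I gripped the larger stone by its protruding end in the middle slot and drew it about 86 mm straight out through the open front. I then lifted it, carried it over, lowered it until it just touched the mat (about 8 N), and released it.

- **Placement:** in the top view the stone matches the intended outline to about 1 mm, centred and in line with the mat.
- **Brush:** it shows at the same place in the top view as at the start. The cutter and the smaller stone also look unmoved.
- **Gripper:** it stands clear, about 200 mm from the mat, with no contact force.
- **Disagreements:** the gripper read about 26 mm on the 28 mm stone, but the grip held throughout. Before lowering, the stone appeared 3–5 mm short of centre along the mat, and I corrected that by 3.5 mm.

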